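# Hang a washed board on the drying rail and slide it over the drip tray

## Robot

A 6-joint arm with a two-finger parallel gripper is mounted at the origin on the work surface. World frame = base frame: x ahead of the robot, y to its left, z up, the work surface at z = 0. Lengths are in mm, angles in degrees, forces in N, time in s.
With the tool pointing down it reaches from about 300 to 850 mm from the base axis. Payload 4.2 kg.
Tool frame: the origin (TCP) lies midway between the tips of the shut fingers; the grasp point (between the pads) lies 19 mm behind it; z points along the fingers, y is the line along which they close (so a half turn about z gives the same grasp; the last joint's range is limited). The gripper opens to 91 mm and grips with 3 to 60 N. Pads are 32 mm wide; open, the fingers measure 118 mm over their backs; the gripper's body (76 mm by 178 mm) begins 60 mm behind the grasp point.
Start: joints at [-73.568, 18.312, 89.639, -0, 72.044, -1.146], TCP at [173.659, -548.166, 213.976] pointing down, gripper open.
Joint ranges: [-177.97, 177.97], [-48.28, 115.42], [12.27, 149.76], [-77.06, 257.06], [2.81, 150.46], [-146.56, 146.56]. Speed limits (degrees/s): [147.25, 147.25, 180, 180, 180, 180].

## Interface

Orientations are given as [roll, pitch, yaw] about the fixed x, y, z axes, in that order (R = Rz(yaw) Ry(pitch) Rx(roll)).
In Python, from workcell import state, grab_frame, camera_model, job_done gives the robot as it stands.
- The arm moves only by the tool drive_effector, called after "Request:" as name(argument=value, ...), one argument or row to a line, values as JSON. Schema: {"type":"object","properties":{"plan":{"type":"string"},"aperture":{"type":"number"},"grip_force":{"type":"number"},"only":{"type":"string"},"quiet":{"type":"boolean"},"lines":{"type":"string"}},"required":["plan"],"additionalProperties":false}. plan is a string of 1 to 8 rows, parted by semicolons, with the numbers parted by spaces; each row has 6 numbers: dx, dy, dz in parts of the range, where 1.0 means 0.5 m, then a rotation vector rx, ry, rz in normalised numbers (1 is 180 degrees); each row shifts and turns the commanded pose from where the row before left it, along the tool's axes as they then stand; what a row does not reach is not made up. A row lasts 1/10 s, in which the tool goes at most 50 mm and 8.59 degrees, less where a joint would pass 70% of its speed; a pose out of reach is approached as far as the arm can. aperture is the finger opening in mm, set as the call begins (left out keeps the last). The fingers move at their own pace and stop on an object; grip_force is the grip in N (left out, the last holds). Time passes only in rows, so rows that do not move let the fingers close. The tool returns the time, the measured TCP pose, the force, the opening and the grip force at its end. only (a regular expression) keeps the lines of the reply that match it, lines (a string "A,B") keeps lines A to B, and quiet returns only ok. No shift or turn number may pass 1 either way. Input that does not fit is refused with a message, and nothing moves.
- state(): the state, without advancing time (a new reading comes with each control period).
- grab_frame(name): name is "scene" or "top" or "wrist"; returns the picture (480x640x3 uint8, blue, green, red); there is no depth.
- camera_model(name): a dict with "fx", "fy", "cx", "cy" (pixels), "T" (4x4, takes a point from camera to world coordinates). Camera axes: x right, y up, looking along -z (the intrinsics and any distortion apply to the point x, -y, -z); pixel columns grow to the right and rows downward; lengths in mm; the calibration is good to about 2 mm. A picture is of the moment at which its call begins: read the wrist's pose just before it. camera_model takes no time and is no camera call; for the wrist camera it gives the pose at the moment of the call.
- job_done(): hands the job in; it is judged then, once.
The state is a dict: "time_s": time; "qpos": joint angles; "qvel": joint speeds; "effort": joint torques, N m; "ee_pos": TCP position; "ee_rot": TCP orientation; "force": force on the tool from outside, world axes, zero at the start; "torque": the same for the moment, N m; "gripper_width": finger opening in mm; "gripper_force": force on a finger pad.
Only numpy, scipy, OpenCV 4.12 (cv2) and the standard library are available. Lean on these libraries where they do the work, as an engineer would, in place of code of your own. Each camera call takes 0.05 s, during which the arm holds its last target. There are 200 camera calls.

## Task

Take the board carrier that stands in the black slotted rack by its top handle, hook it with both hooks over a clear stretch of the drying rail beside the drip tray, and let go of it. Then push it along the rail, without lifting it off again, until it hangs centred over the drip tray with its whole width above the tray. Do not disturb the other carrier on the rail or the jar and meter on the bench.

Things in the scene. Friction and masses are not known exactly. Their poses are not given: they have to be found in the camera images.
- carrier: upright stainless frame 130 (y) x 110 (z) x 5 mm (x) round a green circuit board, with two hooks and a black handle on top, 210 mm high over all, 0.2 to 0.35 kg. Origin: middle of the frame's underside; z up, y along its width. Starts loose in the rack (up to 3 degrees of lean), underside 8 mm above the bench. On the rail it slides with dry friction (push 1 to 4 N)
- carrier_grip (a point): centre of the carrier's black handle bar: 14 mm thick (x), 112 mm long (y), 20 mm high (z); 200 mm above the carrier's underside. Handle, risers and hook crowns below it all end flush 56 mm either side of this point along y: there the hung carrier can be pushed along the rail with a finger kept above the rail. Axes as the carrier's
- carrier_seat (a point): midway between the two hooks (at y = -50 and +50 mm, flat bar 12 mm wide), at the underside of their 4 mm crowns: rests on the rail's top when hung; 164 mm above the carrier's underside. Hook mouths are 22 mm wide in x and open downwards: shank on the -x side, tip on the +x side ending 23 mm below this point, slightly flared. Axes as the carrier's
- rail_top (a point): middle of the top line of the drying rail, a fixed round horizontal bar 12 mm thick; top line 231 mm above the bench; y along the rail, x across it away from the robot. Hook on from the -x side: carrier 24 to 41 mm above hanging height (the frame's top passes under the rail), move +x until the rail is below the crowns, lower. Post heads stand 309 mm either side, 8 mm above the rail
- tray: drip tray: open shallow stainless dish, 160 mm along the rail x 100 mm across (122 mm with its lips) x 18 mm high, walls 2 mm, fixed on the bench under the rail, its centre 190 to 230 mm to the left or the right of the rail's middle. Origin: centre of its underside; y along the rail as rail_top's
- other_carrier: bystander: a second carrier of the same make, hanging on the rail 190 to 230 mm from the rail's middle, on the side away from the tray. Origin and axes as the carrier's
- rack: black slotted plastic board rack, fixed: base 104 (x) x 150 (y) x 8 mm, two rows of teeth up to 48 mm above the bench, two bare boards up to 108 mm high in the slots nearest the robot. The carrier stands in the far slot, 32 mm from the origin along +x; lifted straight up 45 mm it is free. Origin: centre of its underside
- flux_jar: bystander: small amber jar with a white lid, 48 mm diameter, 55 mm high. Origin: centre of its underside
- meter: bystander: black hand multimeter lying on its back, 150 (x) x 78 (y) x 34 mm. Origin: centre of its underside

How it is judged:
By the outcome, as a careful person would: the job done as asked, in the order asked, and still so for the second after the job is handed in, with the robot touching nothing.
It also fails if it takes over 54 s, if anything falls off the work surface, if the arm or the gripper's body presses on something with over 40 N, if the wrist force passes 120 N, or if a joint passes its speed limit or range.

## Working session

There is one attempt and no reset: what is moved stays moved. The work goes in short steps, Python scripts to look and compute and a tool call to move; the robot and the scene stay as the last step left them, time stands still between calls to the robot, and variables do not carry over. Pictures are saved under pics/ and viewed, at most 10 in all, crops included, and the job is handed in when it is done.

```bash
mkdir -p pics; ls; python3 - <<'E'
from workcell import *
import cv2
s=state();print(s)
for n in("scene","top","wrist"):
    m=camera_model(n);print(n,{k:(v.round(3).tolist() if hasattr(v,'round') and hasattr(v,'tolist') else v) for k,v in m.items()})
    cv2.imwrite(f"pics/{n}0.png",grab_frame(n))
E
```

```text
pics
{'time_s': 0.0, 'qpos': array([-7.35658167e+01,  1.83512406e+01,  8.97068134e+01,  5.81721166e-05,
        7.20436789e+01, -1.14503159e+00]), 'qvel': array([ 0.02363288,  0.08360086,  0.02928004,  0.12076477, -0.04558844,
        0.00769931]), 'effort': array([ 3.89961191e-03, -4.12450218e+01, -2.31971991e+01,  7.31169200e-02,
        4.58566484e-02, -1.51323884e-04]), 'ee_pos': array([ 173.52919104, -547.65594489,  213.12153804]), 'ee_rot': array([-1.79898289e+02, -2.08824804e-03,  1.75791950e+01]), 'force': array([-0.77332943,  0.22796138, -0.94250024]), 'torque': array([-0.04904488, -0.02234557, -0.02244856]), 'gripper_force': 0.0, 'gripper_width': 91.25105654148153}
scene {'fx': 500.33741115586577, 'fy': 500.33741115586577, 'cx': 316.77873390041174, 'cy': 239.2395470432291, 'T': [[-0.766, -0.395, 0.508, 1106.613], [0.643, -0.493, 0.586, 721.019], [0.018, 0.775, 0.632, 921.737], [0.0, 0.0, 0.0, 1.0]]}
top {'fx': 509.4714631512106, 'fy': 509.4714631512106, 'cx': 323.34806898459647, 'cy': 238.26008722104433, 'T': [[-0.024, 0.997, -0.068, 439.711], [-1.0, -0.023, 0.017, 24.966], [0.016, 0.069, 0.998, 1257.427], [0.0, 0.0, 0.0, 1.0]]}
wrist {'fx': 421.78816627510355, 'fy': 421.78816627510355, 'cx': 326.4961934250436, 'cy': 243.31065358605105, 'T': [[0.301, 0.919, 0.255, 246.601], [-0.954, 0.29, 0.08, -525.795], [-0.0, -0.267, 0.964, 383.003], [0.0, 0.0, 0.0, 1.0]]}
```

View pics/scene0.png

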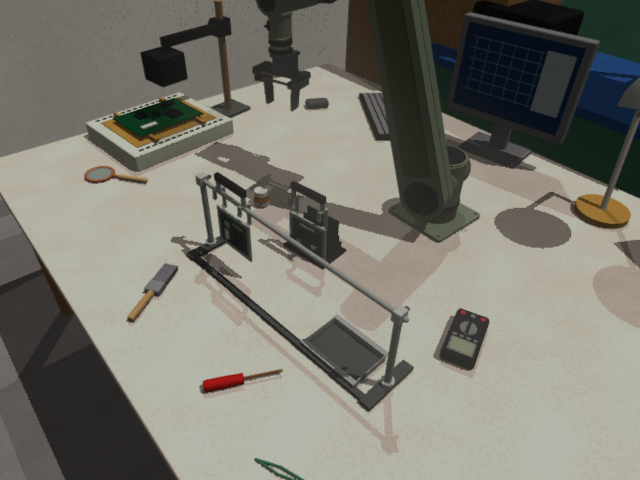

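View pics/top0.png

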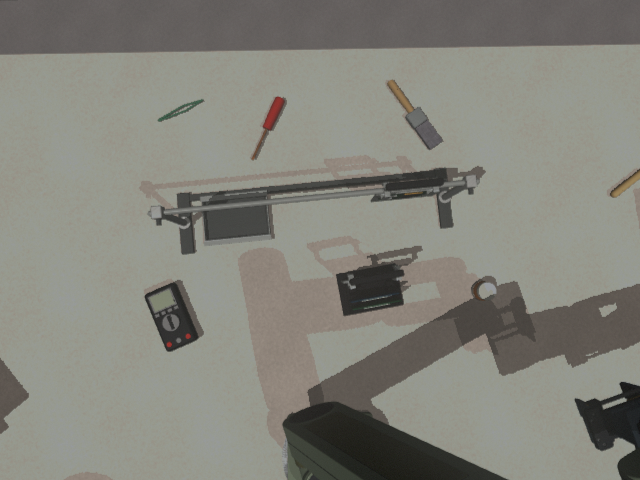

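The scene view shows the tray at about (345,348), the rack with the carrier at (312,225), the other carrier at (235,228), and post heads at (202,181) and (401,314). In the top view, the post heads are at (155,212) and (473,182), the tray is at (238,222), the rack at (370,288), the jar at (485,289) and the meter at (172,315). I'll zoom in on both.

```bash
python3 - <<'E'
import cv2,numpy as np
t=cv2.imread("pics/top0.png");s=cv2.imread("pics/scene0.png")
g=lambda a:cv2.convertScaleAbs(a,alpha=1.4,beta=20)
a=cv2.resize(g(t[165:325,320:490]),None,fx=3.5,fy=3.5,interpolation=cv2.INTER_CUBIC)
b=cv2.resize(g(t[165:270,140:340]),None,fx=4,fy=4,interpolation=cv2.INTER_CUBIC)
c=cv2.resize(g(s[165:275,190:350]),None,fx=5,fy=5,interpolation=cv2.INTER_CUBIC)
cv2.imwrite("pics/a.png",a);cv2.imwrite("pics/b.png",b);cv2.imwrite("pics/c.png",c)
E
```

```text
(no output)
```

View pics/a.png

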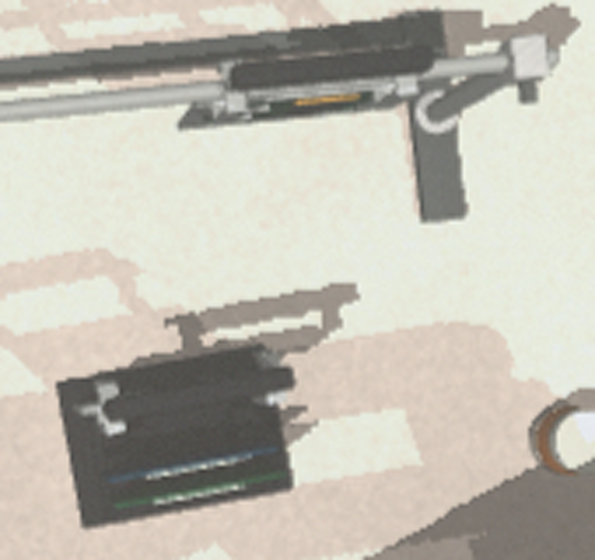

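View pics/b.png

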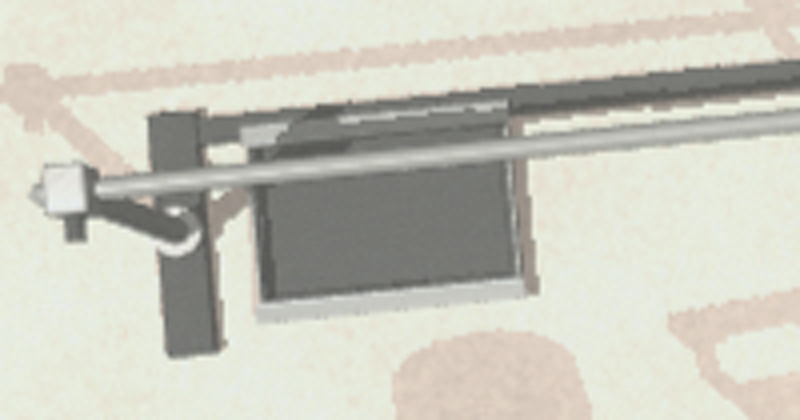

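View pics/c.png

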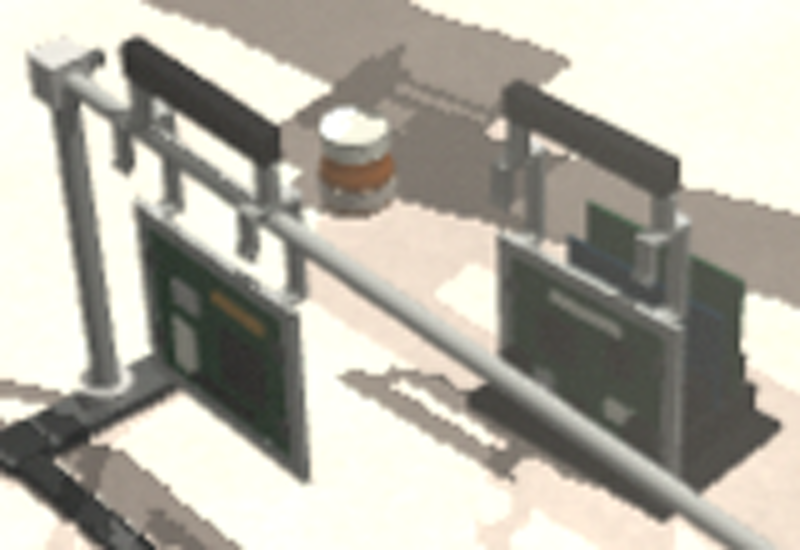

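The crops show the rack handle running from about (95,405) to (293,380) in crop a and from (512,100) to (672,172) in crop c. They also show the rail line, both post heads and the tray corners clearly. Next I'll triangulate.

```bash
cat > h.py <<'E'
import numpy as np
from workcell import *
def ray(n,p,m=None):
    m=m or camera_model(n);T=np.array(m["T"])
    d=np.array([(p[0]-m["cx"])/m["fx"],-(p[1]-m["cy"])/m["fy"],-1.])
    d=T[:3,:3]@d;return T[:3,3],d/np.linalg.norm(d)
def onz(n,p,z,m=None):
    o,d=ray(n,p,m);return o+d*(z-o[2])/d[2]
def tri(p1,p2,n1="top",n2="scene"):
    a,u=ray(n1,p1);b,v=ray(n2,p2)
    t=np.linalg.lstsq(np.c_[u,-v],b-a,rcond=None)[0]
    P,Q=a+t[0]*u,b+t[1]*v;return (P+Q)/2,np.linalg.norm(P-Q)
E
python3 - <<'E'
from h import *
np.set_printoptions(precision=1,suppress=True)
print({k:v for k,v in camera_model("top").items() if k not in("T",)}, [camera_model("scene").get("dist")])
A=lambda x,y:(x/3.5+320,y/3.5+165)
B=lambda x,y:(x/4+140,y/4+165)
C=lambda x,y:(x/5+190,y/5+165)
h=[tri(A(293,380),C(512,100)),tri(A(103,406),C(672,172))]
print("handle",h,"len",np.linalg.norm(h[0][0]-h[1][0]))
print("handle onz top213",onz("top",A(293,380),213),onz("top",A(103,406),213))
print("handle onz scene208",onz("scene",C(512,100),208),onz("scene",C(672,172),208))
hs=[tri(A(530,57),C(65,55)),tri(B(68,190),(401,313))]
print("heads",hs)
L,R=onz("top",(157,213.5),231),onz("top",(471.4,182.4),231)
print("rail",L,R,np.linalg.norm(L-R),"mid",(L+R)/2)
u=(L-R)/np.linalg.norm(L-R);print("yaw",np.degrees(np.arctan2(-u[0],u[1])))
c=[onz("top",B(*p),18) for p in((258,320),(523,292),(508,100),(242,130))]
print("tray",np.array(c),np.mean(c,0),[np.linalg.norm(c[i]-c[i-1]) for i in range(4)],"s",(np.mean(c,0)-(L+R)/2)@u)
oc=[onz("top",A(232,75),275),onz("top",A(433,60),275)]
print("other",oc,[(p-(L+R)/2)@u for p in oc])
print("jar",onz("top",(485,289),55),"meter",onz("top",(172,315),34))
rk=[onz("top",A(*p),8) for p in((58,383),(84,525),(292,488))];print("rack",rk)
E
```

```text
{'fx': 509.4714631512106, 'fy': 509.4714631512106, 'cx': 323.34806898459647, 'cy': 238.26008722104433} [None]
handle [(array([ 434.6, -157.8,  203.2]), np.float64(0.41334040379428705)), (array([422.2, -44.2, 213.6]), np.float64(0.45071217481726167))] len 114.69591438881835
handle onz top213 [ 434.8 -156.2  213. ] [422.3 -44.4 213. ]
handle onz scene208 [ 439.  -151.8  208. ] [416.7 -50.1 208. ]
heads [(array([ 617.6, -296.1,  234.5]), np.float64(3.660348242487987)), (array([568.9, 342.7, 229.5]), np.float64(2.629365721684428))]
rail [567.6 341.2 231. ] [ 617.4 -298.3  231. ] 641.4515625513561 mid [592.5  21.5 231. ]
yaw 4.456595204944439
tray [[514.7 292.3  18. ]
 [528.  131.4  18. ]
 [646.1 138.6  18. ]
 [631.1 301.1  18. ]] [580.  215.9  18. ] [np.float64(116.77549292463411), np.float64(161.3908229790253), np.float64(118.31946230859403), np.float64(163.15091081559967)] s 194.7707838278238
other [array([ 605.4, -117.3,  275. ]), array([ 611.5, -230.1,  275. ])] [np.float64(-139.35540951479294), np.float64(-252.25609213725411)]
jar [ 393.1 -374.8   55. ] meter [349.2 366.9  34. ]
rack [array([435.7, -27. ,   8. ]), array([336.8, -42.6,   8. ]), array([ 358.7, -188.5,    8. ])]
```

The rows are not in the units I measure in: shifts go in shares of 0.5 m and turns go in shares of 180 degrees. I convert before sending: 31.5 mm / 500 = 0.063, -29.1 mm / 500 = -0.0582.

Request:
drive_effector(
  plan="0.063 -0.0582 -0.008 0 0 0;0.063 -0.0582 -0.008 0 0 0;0.063 -0.0582 -0.008 0 0 0;0.063 -0.0582 -0.008 0 0 0;0.063 -0.0582 -0.008 0 0 0;0.063 -0.0582 -0.008 0 0 0;0.063 -0.0582 -0.008 0 0 0;0.063 -0.0582 -0.008 0 0 0",
  aperture=91,
)

```text
time_s: 0.95
ee_pos: [343.9, -248.4, 246.0]
ee_rot: [180.0, -0.0, 17.6]
force: [0.7, -0.4, 0.2]
gripper_width: 90.9
gripper_force: 0.0
```

Request:
drive_effector(
  plan="0.063 -0.0582 -0.008 0 0 0;0.063 -0.0582 -0.008 0 0 0;0.063 -0.0582 -0.008 0 0 0;0.063 -0.0582 -0.008 0 0 0;0 0 0 0 0 -0.0439;0 0 0 0 0 -0.0439;0 0 0 0 0 -0.0439;0 0 0 0 0 -0.0439",
)

```text
time_s: 1.75
ee_pos: [428.4, -100.8, 261.7]
ee_rot: [-180.0, 0.0, 49.5]
force: [-0.6, 0.3, -0.1]
gripper_width: 90.8
gripper_force: 0.0
```

Request:
drive_effector(
  plan="0 0 0 0 0 -0.0439;0 0 0 0 0 -0.0439;0 0 0 0 0 -0.0439;0 0 0 0 0 -0.0439;0 0 0 0 0 -0.0439;0 0 0 0 0 -0.0428;0 0 0 0 0 0",
)

```text
time_s: 2.45
ee_pos: [428.3, -101.1, 261.7]
ee_rot: [-180.0, -0.0, 96.4]
force: [0.8, 0.3, -0.0]
gripper_width: 91.1
gripper_force: 0.0
```

```bash
python3 - <<'E'
from h import *
import cv2
m=camera_model("wrist");f=grab_frame("wrist");cv2.imwrite("pics/w1.png",f);s=state();print(s["ee_pos"],s["ee_rot"])
np.save("w1.npy",m["T"])
E
```

```text
[ 428.39236412 -101.05573068  261.77971535] [-1.79980533e+02 -2.95432810e-03  9.62220076e+01]
```

View pics/w1.png

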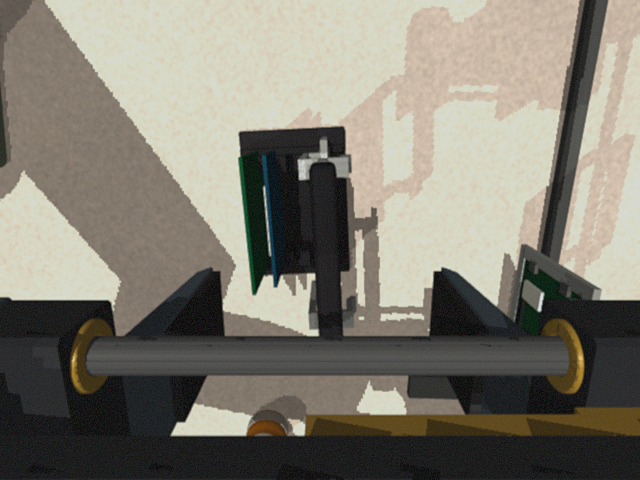

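The wrist view shows the handle as a dark bar from (323,165) to (330,335), midway between the open fingers, with the rack and its boards to the left. I'll check its line and end numerically.

```bash
python3 - <<'E'
from h import *
import cv2
np.set_printoptions(precision=1,suppress=True)
m=camera_model("wrist");f=cv2.imread("pics/w1.png").max(2)
for r in(190,225,260,300,325): print(r,f[r,300:350:2])
for p in((323,163),(323,200),(329,330)): print(onz("wrist",p,218,m),onz("wrist",p,208,m))
E
```

```text
190 [45 36 41 32 45 23 36 38 39 45 29 36 30 39 35 31 31 30 26 23 19 20 15 56
 98]
225 [20 33 33 34 38 26 31 29 32 37 38 42 34 39 33 43 31 32 17 21 18 21 19 20
 80]
260 [38 36 34 37 28 13 35 29 33 38 44 34 40 45 31 34 40 31 35 27 29 22 27 24
 34]
300 [215 215 216 216 215  85  59  59  44  26  34  43  38  33  39  42  31  40
  34  27  29 129 134  82  52]
325 [217 214 214 215 209 117 114 112  97  53  15  29  23  30  22  32  31  30
  16  27  16  57  99  95  97]
[421.6 -44.7 218. ] [421.6 -45.5 208. ]
[423.5 -63.2 218. ] [423.6 -64.9 208. ]
[ 434.6 -135.6  218. ] [ 435.2 -140.7  208. ]
```

Both views put the handle centre within about 1 mm of the TCP. I'll descend, grip and lift.

Converted, 25 mm / 500 = 0.05, 15 mm / 500 = 0.03.

Request:
drive_effector(
  plan="0 0 0.05 0 0 0;0 0 0.05 0 0 0;0 0 0.03 0 0 0;0 0 0.015 0 0 0;0 0 0 0 0 0",
  aperture=91,
)

```text
time_s: 3.0
ee_pos: [428.0, -101.0, 188.7]
ee_rot: [-179.9, -0.0, 96.3]
force: [-0.0, -0.0, 0.1]
gripper_width: 91.2
gripper_force: 0.0
```

Request:
drive_effector(
  plan="0 0 0 0 0 0;0 0 0 0 0 0;0 0 0 0 0 0;0 0 0 0 0 0;0 0 0 0 0 0;0 0 0 0 0 0;0 0 0 0 0 0;0 0 0 0 0 0",
  aperture=5,
  grip_force=35,
)

```text
time_s: 3.8
ee_pos: [428.5, -101.1, 189.4]
ee_rot: [-180.0, 0.0, 96.4]
force: [0.6, -0.0, 0.6]
gripper_width: 30.0
gripper_force: 0.0
```

Request:
drive_effector(
  plan="0 0 0 0 0 0;0 0 0 0 0 0;0 0 0 0 0 0;0 0 0 0 0 0;0 0 0 0 0 0;0 0 0 0 0 0",
  aperture=5,
  grip_force=35,
)

```text
time_s: 4.4
ee_pos: [428.5, -101.1, 189.4]
ee_rot: [-180.0, 0.0, 96.4]
force: [-0.6, 0.0, -1.1]
gripper_width: 13.8
gripper_force: 34.9
```

Converted, -16 mm / 500 = -0.032, -12 mm / 500 = -0.024.

Request:
drive_effector(
  plan="0 0 -0.02 0 0 0;0 0 -0.032 0 0 0;0 0 -0.032 0 0 0;0 0 -0.032 0 0 0;0 0 -0.032 0 0 0;0 0 -0.024 0 0 0;0 0 -0.01 0 0 0;0 0 0 0 0 0",
)

```text
time_s: 5.2
ee_pos: [428.7, -101.1, 281.1]
ee_rot: [179.9, 0.0, 96.3]
force: [-0.4, 0.8, -2.3]
gripper_width: 14.1
gripper_force: 35.0
```

Converted, 22 mm / 500 = 0.044, 20 mm / 500 = 0.04, 1.9 degrees / 180 = 0.0106.

Request:
drive_effector(
  plan="0.024 0.026 0 0 0 0;0.04 0.044 0 0 0 0;0.04 0.044 0 0 0 0;0.04 0.044 0 0 0 0;0.036 0.04 0 0 0 0;0.02 0.024 0 0 0 0;0.011 0.012 0 0 0 0.0106;0 0 0 0 0 0",
)

```text
time_s: 6.0
ee_pos: [533.2, 17.2, 279.5]
ee_rot: [-179.9, 0.0, 94.5]
force: [0.1, -1.3, -1.8]
gripper_width: 13.7
gripper_force: 35.0
```

```bash
python3 - <<'E'
from h import *
import cv2
s=state();print(s["ee_pos"],s["ee_rot"])
m=camera_model("wrist");np.save("w2.npy",m["T"]);f=grab_frame("wrist");cv2.imwrite("pics/w2.png",f)
g=grab_frame("scene");cv2.imwrite("pics/s2.png",g);cv2.imwrite("pics/t2.png",grab_frame("top"))
cv2.imwrite("pics/s2c.png",np.vstack([cv2.resize(f,(400,300)),cv2.resize(g[140:340,190:456],(400,300))]))
E
```

```text
[533.22194714  17.19198104 279.47472995] [-1.79893152e+02  7.08256754e-04  9.45269903e+01]
```

View pics/s2c.png

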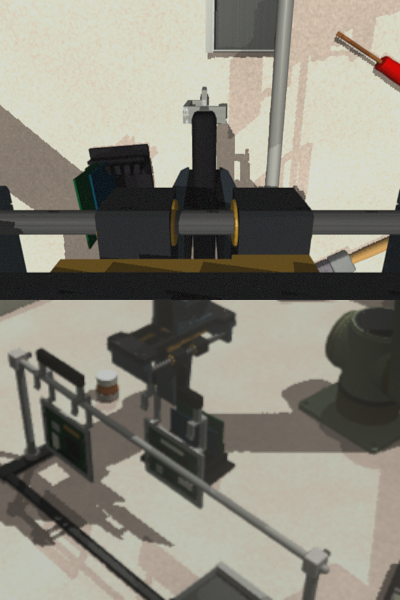

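The wrist half shows the handle held at (205,150) with the rail running down from (285,0) to (272,185). The scene half shows the carrier just in front of the rail on the robot's side. Now I'll measure the rail in the wrist image and the carrier's tilt.

```bash
python3 - <<'E'
from h import *
import cv2
np.set_printoptions(precision=1,suppress=True)
f=cv2.imread("pics/w2.png").astype(float)
m=camera_model("wrist");s=state()
P0=s["ee_pos"]
sat=f.max(2)-f.min(2);v=f.max(2)
for r in (40,60,130,200,240,270):
    print(r,"v",v[r,425:475:2].astype(int));print("   sat",sat[r,425:475:2].astype(int))
E
```

```text
40 v [ 78  78  78  82  77  76  78  79  70  95 114 126 137 148 159 176 159 149
 134 130 111 185 217 210 205]
   sat [ 7  1  6  4  7  2  4  6  5  4  6  9  9 10  7 10  9 11  9 10  5 31 36 38
 39]
60 v [ 77  72  77  77  83  77  77  57  83 111 120 136 140 154 168 165 151 138
 132 116 148 203 198 195 197]
   sat [ 5  6  6  2  6  3  4  5  3  8  7 10 10  8 11  9  9  9  7  6 22 35 33 34
 32]
130 v [216 217 218 219 219 183  89 115 132 137 142 155 161 152 144 132 122 133
 207 203 198 219 215 217 215]
   sat [24 22 22 19 17 18  8  8  9 11 10 12 10  8  8  7  6 18 38 36 36 29 27 28
 30]
200 v [214 215 215  92 105 121 136 140 145 151 152 142 133 122 131 219 216 216
 214 218 217 217 216 213 203]
   sat [22 21 20 12  9  7  9  9  9  8  9  9  9  7 12 26 21 23 21 19 20 23 22 25
 35]
240 v [216 207  98 134 152 163 172 177 176 173 159 146 119 209 219 218 216 214
 216 215 215 216 200 204 207]
   sat [23 28  5 10 10  9 14 15  8 10  7 12  8 19 16 14 23 25 22 22 29 24 34 35
 37]
270 v [210 103 134 151 164 172 174 180 167 157 143 122 210 212 204 218 214 218
 215 215 204 203 208 207 208]
   sat [25  5  9  6  8 12 11 13 12 12  8 11 36 39 39 20 22 27 31 28 35 36 37 35
 36]
```

```bash
python3 - <<'E'
from h import *
np.set_printoptions(precision=2,suppress=True)
m=camera_model("wrist");s=state();P0=s["ee_pos"]
P=np.array([onz("wrist",p,225,m) for p in((454.3,40),(452.6,60),(447.5,130),(442,200),(439,240),(437.3,270))]);print(P)
k=np.polyfit(P[:,1],P[:,0],1);yaw=-np.degrees(np.arctan(k[0]));print("yaw",yaw)
print("width check",np.linalg.norm(onz("wrist",(430.3,200),225,m)-onz("wrist",(454,200),225,m)))
for y in(P0[1],):
    x=np.polyval(k,y);print("rail x at y",x,"perp dist",(x-P0[0])*np.cos(np.radians(yaw)))
print("topcam line x at same y",592.5+.9-.0779*(P0[1]-21.5))
# handle: line in wrist image, far end
print(onz("wrist",(327,178),309,m))
# scene/top frame bottom corners of held carrier not needed
E
```

```text
[[586.74 135.73 225.  ]
 [587.33 126.72 225.  ]
 [589.97  93.46 225.  ]
 [592.63  57.18 225.  ]
 [594.34  34.96 225.  ]
 [595.99  17.52 225.  ]]
yaw 4.426118692093082
width check 12.74718075975355
rail x at y 595.9234690137719 perp dist 63.29559198989366
topcam line x at same y 593.8162194856299
[529.23  74.1  309.  ]
```

Converted, 12 mm / 500 = 0.024, 10 mm / 500 = 0.02.

Request:
drive_effector(
  plan="0 0.016 0 0 0 0;0 0.024 0 0 0 0;0 0.024 0 0 0 0;0 0.024 0 0 0 0;0 0.02 0 0 0 0;0 0.012 0 0 0 0;0 0.005 0 0 0 0;0 0 0 0 0 0",
)

```text
time_s: 6.95
ee_pos: [595.6, 21.7, 280.2]
ee_rot: [-180.0, 0.0, 94.5]
force: [0.9, -0.8, -2.8]
gripper_width: 13.6
gripper_force: 35.0
```

```bash
python3 - <<'E'
from h import *
import cv2
s=state();print(s["ee_pos"],s["force"])
g=grab_frame("scene");cv2.imwrite("pics/s3.png",g)
cv2.imwrite("pics/s3c.png",cv2.resize(cv2.convertScaleAbs(g[170:320,220:380],alpha=1.5,beta=20),(640,600),interpolation=cv2.INTER_CUBIC))
E
```

```text
[595.57065262  21.65095643 280.19055464] [ 0.92266202 -0.7875475  -2.83736167]
```

View pics/s3c.png

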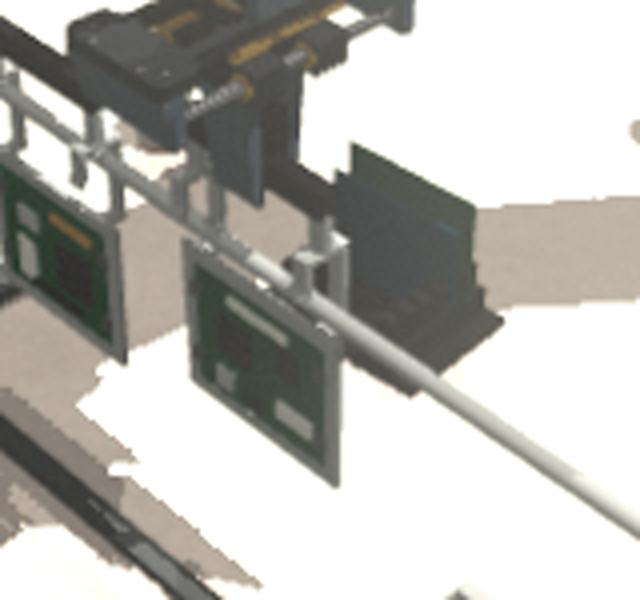

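The picture shows the hook tips over and beyond the rail at (303,275), with the frame below it and a clear gap to the other carrier. I'll lower it in two parts and watch the force.

Converted, 6 mm / 500 = 0.012, 4 mm / 500 = 0.008.

Request:
drive_effector(
  plan="0 0 0.012 0 0 0;0 0 0.012 0 0 0;0 0 0.012 0 0 0;0 0 0.008 0 0 0;0 0 0 0 0 0",
)

```text
time_s: 7.5
ee_pos: [594.9, 21.6, 257.5]
ee_rot: [-179.9, -0.0, 94.5]
force: [-0.6, -0.3, -3.0]
gripper_width: 13.7
gripper_force: 35.0
```

Request:
drive_effector(
  plan="0 0 0.006 0 0 0;0 0 0.004 0 0 0;0 0 0.004 0 0 0;0 0 0 0 0 0",
)

```text
time_s: 7.9
ee_pos: [595.3, 21.6, 251.1]
ee_rot: [-180.0, 0.0, 94.5]
force: [-0.9, -0.4, -1.7]
gripper_width: 14.0
gripper_force: 35.0
```

Converted, 1 mm / 500 = 0.002.

Request:
drive_effector(
  plan="0 0 0.002 0 0 0;0 0 0 0 0 0",
)

```text
time_s: 8.1
ee_pos: [595.4, 21.6, 250.4]
ee_rot: [-180.0, 0.0, 94.5]
force: [0.5, -0.1, -2.5]
gripper_width: 14.0
gripper_force: 35.0
```

Request:
drive_effector(
  plan="0 0 0.002 0 0 0;0 0 0 0 0 0",
)

```text
time_s: 8.3
ee_pos: [595.4, 21.6, 249.3]
ee_rot: [-180.0, 0.0, 94.5]
force: [-0.3, -0.1, -3.5]
gripper_width: 13.9
gripper_force: 35.0
```

Converted, 1 mm / 500 = 0.002.

Request:
drive_effector(
  plan="0 0 0.002 0 0 0;0 0 0 0 0 0",
)

```text
time_s: 8.5
ee_pos: [595.5, 21.6, 248.4]
ee_rot: [180.0, 0.0, 94.5]
force: [-0.7, -0.5, -2.2]
gripper_width: 13.8
gripper_force: 35.0
```

Request:
drive_effector(
  plan="0 0 0.002 0 0 0;0 0 0 0 0 0",
)

```text
time_s: 8.7
ee_pos: [595.5, 21.6, 248.4]
ee_rot: [179.9, 0.0, 94.5]
force: [-1.2, 0.4, 3.6]
gripper_width: 14.2
gripper_force: 35.0
```

The hooks seated at the predicted height (248.4), and the force turned upward. I'll release and rise.

Request:
drive_effector(
  plan="0 0 0 0 0 0;0 0 0 0 0 0;0 0 0 0 0 0;0 0 0 0 0 0;0 0 0 0 0 0",
  aperture=60,
)

```text
time_s: 9.2
ee_pos: [595.4, 21.6, 247.3]
ee_rot: [-180.0, 0.0, 94.5]
force: [0.9, 0.1, 0.5]
gripper_width: 51.1
gripper_force: 0.0
```

Request:
drive_effector(
  plan="0 0 -0.02 0 0 0;0 0 -0.05 0 0 0;0 0 -0.05 0 0 0;0 0 -0.02 0 0 0;0 0 0 0 0 0",
)

```text
time_s: 9.7
ee_pos: [596.1, 21.6, 319.4]
ee_rot: [179.8, 0.0, 94.5]
force: [0.6, -0.5, 0.6]
gripper_width: 59.7
gripper_force: 0.0
```

```bash
python3 - <<'E'
from h import *
import cv2
print(state()["ee_pos"])
g=grab_frame("scene");cv2.imwrite("pics/s4.png",g);cv2.imwrite("pics/t4.png",grab_frame("top"))
cv2.imwrite("pics/s4c.png",cv2.resize(cv2.convertScaleAbs(g[170:320,220:380],alpha=1.5,beta=20),(640,600),interpolation=cv2.INTER_CUBIC))
E
```

```text
[596.13107019  21.6424942  319.40173257]
```

View pics/s4c.png

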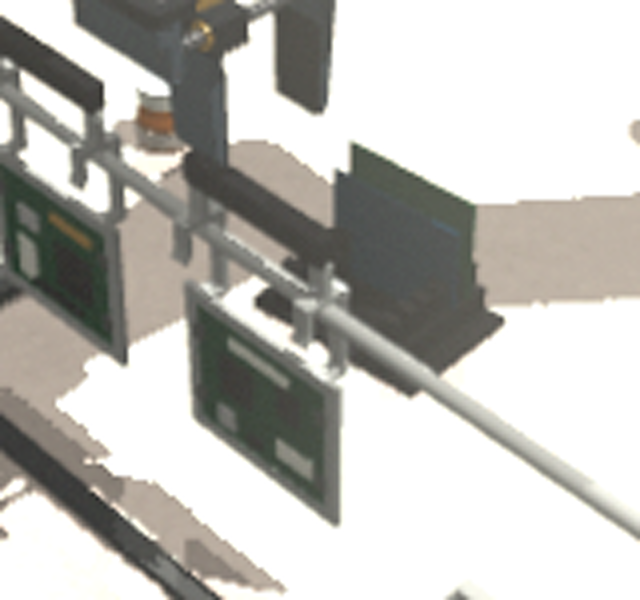

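It's hung with both hooks on the rail (crowns at (200,205) and (320,290)), and the gripper is clear. Next I'll shut the fingers, go behind the -y end and descend.

Converted, -25 mm / 500 = -0.05, -15 mm / 500 = -0.03.

Request:
drive_effector(
  plan="-0.03 0 0 0 0 0;-0.05 0 0 0 0 0;-0.05 0 0 0 0 0;-0.03 0 0 0 0 0;-0.02 0 0 0 0 0;0 0 0 0 0 0;0 0 0 0 0 0;0 0 0 0 0 0",
  aperture=0,
  grip_force=20,
)

```text
time_s: 10.6
ee_pos: [602.4, -67.3, 317.4]
ee_rot: [180.0, -0.0, 94.5]
force: [-0.8, -0.2, 0.3]
gripper_width: 0.9
gripper_force: 0.0
```

```bash
python3 - <<'E'
from h import *
import cv2
np.set_printoptions(precision=1,suppress=True)
t=cv2.imread("pics/t4.png");b=cv2.cvtColor(t,cv2.COLOR_BGR2GRAY)
# tray: dark floor region in the top picture
roi=np.zeros_like(b);roi[190:248,195:285]=255
mk=((b<105)&(roi>0)).astype(np.uint8)
n,l,st,c=cv2.connectedComponentsWithStats(mk)
for i in range(1,n):
    if st[i,4]>300:
        pts=np.argwhere(l==i)[:,::-1].astype(np.float32);r=cv2.minAreaRect(pts);print(st[i],r)
for row in (205,220,230): print(row,b[row,196:216],b[row,262:282])
E
```

```text
[ 195  190   75   51 2864] ((231.91519165039062, 214.30426025390625), (49.03874206542969, 74.50692749023438), 87.1375961303711)
205 [141 142 140 135 136 122  79  74  72  73  78  82  85  97  96  99  99 102
 103 105] [ 86  79  76  72  87 100  87 109 110 111 109 105  56  61 109 109 110 110
 107  85]
220 [113 151 151 149 152 148 144 102  60  66  52  54  70  71  70  69  70  69
  69  70] [ 77  76  77  75  69  71  89 104 110 110 111 106  75  52  81 111 109 111
 109  97]
230 [154 149 149 150 153 151 148 139  91  58  51  50  53  70  73  70  71  72
  71  71] [ 77  78  78  79  76  70  73 100 112 111 112 110 105  48  70 112 112 112
 110 105]
```

Converted, 25 mm / 500 = 0.05, 20 mm / 500 = 0.04.

Request:
drive_effector(
  plan="0 0 0.04 0 0 0;0 0 0.05 0 0 0;0 0 0.036 0 0 0;0 0 0.014 0 0 0;0 0 0 0 0 0",
  aperture=0,
  grip_force=20,
)

```text
time_s: 11.1
ee_pos: [602.1, -67.4, 246.7]
ee_rot: [-179.9, -0.0, 94.5]
force: [-0.6, -0.4, 0.7]
gripper_width: -0.4
gripper_force: 0.0
```

Request:
drive_effector(
  plan="0.012 0 0 0 0 0;0.008 0 0 0 0 0;0.006 0 0 0 0 0;0.006 0 0 0 0 0;0.004 0 0 0 0 0",
)

```text
time_s: 11.6
ee_pos: [601.2, -50.2, 247.9]
ee_rot: [180.0, 0.1, 94.5]
force: [-1.0, -2.6, 1.9]
gripper_width: 0.1
gripper_force: 1.2
```

Request:
drive_effector(
  plan="0.006 0 0 0 0 0;0.006 0 0 0 0 0;0.008 0 0 0 0 0;0.008 0 0 0 0 0",
)

```text
time_s: 12.0
ee_pos: [600.2, -36.4, 247.8]
ee_rot: [179.9, 0.1, 94.5]
force: [-0.3, -3.6, 3.5]
gripper_width: 0.2
gripper_force: 1.8
```

Converted, 7 mm / 500 = 0.014, 6 mm / 500 = 0.012.

Request:
drive_effector(
  plan="0.01 0 0 0 0 0;0.012 0 0 0 0 0;0.014 0 0 0 0 0;0.014 0 0 0 0 0;0.014 0 0 0 0 0;0.014 0 0 0 0 0;0.014 0 0 0 0 0;0.014 0 0 0 0 0",
)

```text
time_s: 12.8
ee_pos: [595.7, 17.3, 247.4]
ee_rot: [-180.0, 0.0, 94.5]
force: [0.9, -3.0, 2.5]
gripper_width: 0.7
gripper_force: 1.6
```

Request:
drive_effector(
  plan="0.014 0 0 0 0 0;0.014 0 0 0 0 0;0.014 0 0 0 0 0;0.014 0 0 0 0 0;0.014 0 0 0 0 0;0.014 0 0 0 0 0;0.014 0 0 0 0 0;0.014 0 0 0 0 0",
)

```text
time_s: 13.6
ee_pos: [591.3, 73.0, 247.4]
ee_rot: [-180.0, 0.0, 94.5]
force: [0.6, -2.7, 2.8]
gripper_width: 0.5
gripper_force: 1.6
```

Request:
drive_effector(
  plan="0.014 0 0 0 0 0;0.014 0 0 0 0 0;0.014 0 0 0 0 0;0.012 0 0 0 0 0;0.01 0 0 0 0 0;0.008 0 0 0 0 0;0.006 0 0 0 0 0;0 0 0 0 0 0",
)

```text
time_s: 14.4
ee_pos: [588.2, 112.1, 247.2]
ee_rot: [-180.0, -0.1, 94.5]
force: [0.2, -0.5, 0.5]
gripper_width: 0.7
gripper_force: 0.3
```

```bash
python3 - <<'E'
from h import *
import cv2
s=state()["ee_pos"];mid=np.array([592.5,21.5,0]);u=np.array([-.0777,.997,0]);print("s",(s-mid)@u)
g=grab_frame("scene");t=grab_frame("top");cv2.imwrite("pics/s5.png",g);cv2.imwrite("pics/t5.png",t)
k=lambda a:cv2.convertScaleAbs(a,alpha=1.4,beta=20)
cv2.imwrite("pics/c5.png",np.vstack([cv2.resize(k(t[170:250,150:310]),(600,300),interpolation=2),cv2.resize(k(g[210:400,240:440]),(600,300*19*2//20))[:300]]))
cv2.imwrite("pics/c5.png",np.hstack([cv2.resize(k(t[170:270,150:250+50]),(420,280),interpolation=2),cv2.resize(k(g[220:400,260:440]),(280,280))]))
E
```

```text
s 90.68634023142022
```

View pics/c5.png

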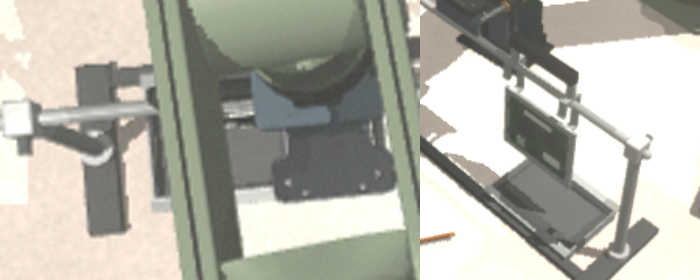

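The top view is mostly blocked by the arm. The scene view shows the carrier hanging over the tray with its handle end at about (578,75) in the picture, still short of centre. I'll measure from the scene camera.

```bash
python3 - <<'E'
from h import *
import cv2
np.set_printoptions(precision=1,suppress=True)
mid=np.array([592.5,21.5,0]);u=np.array([-.0777,.997,0]);S=lambda P:(P-mid)@u
k=lambda x,y:((x-420)*180/280+260,y*180/280+220)
P=onz("scene",k(578,76),267);print("handle end",P,S(P))
for q in((490,184),(567,250),(615,208)): P=onz("scene",k(*q),18);print(q,P,S(P))
g=cv2.imread("pics/s5.png")[225:395,290:410]
cv2.imwrite("pics/c6.png",cv2.resize(cv2.convertScaleAbs(g,alpha=1.4,beta=20),None,fx=3.5,fy=3.5,interpolation=2))
E
```

```text
handle end [571.3 237.4 267. ] 216.901188304551
(490, 184) [633.5 141.7  18. ] 116.61290011145536
(567, 250) [624.2 297.4  18. ] 272.62150843347905
(615, 208) [521.7 289.5  18. ] 272.6905378214377
```

View pics/c6.png

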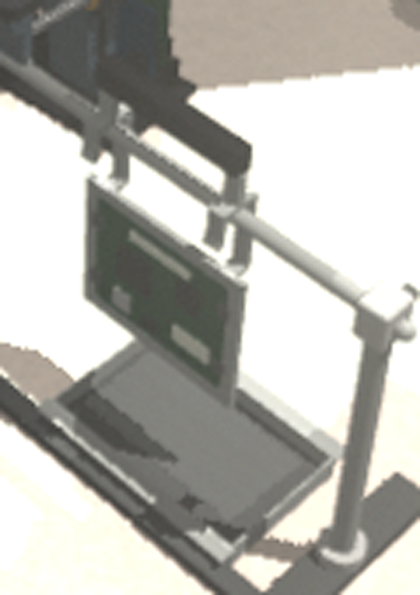

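Scene measurements agree with the top camera: tray centre at s≈194.6 and carrier centre at about 161–163. I'll push the remaining 33 mm, slowing at the end.

Converted, 6 mm / 500 = 0.012, 5 mm / 500 = 0.01.

Request:
drive_effector(
  plan="0.008 0 0 0 0 0;0.012 0 0 0 0 0;0.012 0 0 0 0 0;0.012 0 0 0 0 0;0.01 0 0 0 0 0;0.008 0 0 0 0 0;0.004 0 0 0 0 0;0 0 0 0 0 0",
)

```text
time_s: 15.3
ee_pos: [585.8, 144.8, 247.5]
ee_rot: [180.0, -0.0, 94.5]
force: [-0.3, -0.2, -1.1]
gripper_width: 0.5
gripper_force: 0.0
```

Request:
drive_effector(
  plan="-0.012 0 0 0 0 0;-0.024 0 0 0 0 0;-0.024 0 0 0 0 0;0 0 -0.04 0 0 0;0 0 -0.07 0 0 0;0 0 -0.05 0 0 0;0 0 0 0 0 0",
)

```text
time_s: 16.0
ee_pos: [589.8, 113.3, 331.8]
ee_rot: [179.5, -0.0, 94.4]
force: [0.6, 0.4, 1.0]
gripper_width: 0.4
gripper_force: 0.0
```

Converted, -40 mm / 500 = -0.08, -35 mm / 500 = -0.07.

Request:
drive_effector(
  plan="-0.04 -0.026 0 0 0 0;-0.07 -0.046 0 0 0 0;-0.08 -0.052 0 0 0 0;-0.08 -0.052 0 0 0 0;-0.08 -0.052 0 0 0 0;-0.07 -0.046 0 0 0 0;-0.05 -0.03 0 0 0 0;-0.02 -0.014 0 0 0 0",
)

```text
time_s: 16.8
ee_pos: [446.9, -144.7, 326.7]
ee_rot: [-179.9, 0.0, 94.3]
force: [0.2, 1.1, -0.7]
gripper_width: 0.5
gripper_force: 0.0
```

```bash
python3 - <<'E'
from h import *
import cv2
print(state()["ee_pos"])
t=grab_frame("top");g=grab_frame("scene");cv2.imwrite("pics/t7.png",t);cv2.imwrite("pics/s7.png",g)
k=lambda a:cv2.convertScaleAbs(a,alpha=1.4,beta=20)
cv2.imwrite("pics/c7.png",np.hstack([cv2.resize(k(t[170:260,150:290]),(490,315),interpolation=2)[:, :400],cv2.resize(k(g[160:400,190:430]),(315,315),interpolation=2)]))
E
```

```text
[ 446.86236211 -144.67387218  326.73797684]
```

View pics/c7.png

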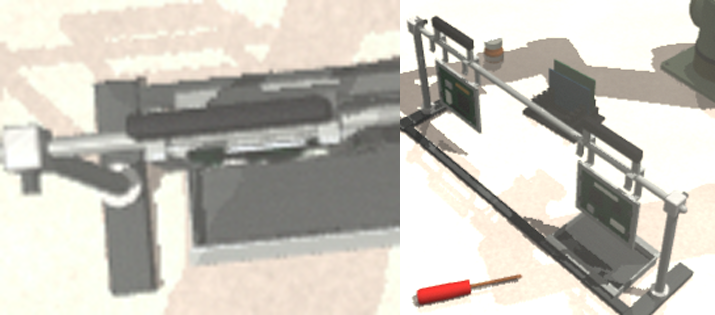

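The top half shows the handle from (128,125) to (336,107), and the scene half shows it hanging over the tray with the other carrier and the jar in place. I've now viewed 12 pictures, two over the limit of 10, so the remaining checks are numeric only.

```bash
python3 - <<'E'
from h import *
import cv2
np.set_printoptions(precision=1,suppress=True)
mid=np.array([592.5,21.5,0]);u=np.array([-.0777,.997,0]);S=lambda P:(P-mid)@u
e=[S(onz("top",(x/3.5+150,y/3.5+170),272)) for x,y in((128,125),(336,107))];print("top handle",e,np.mean(e))
c=lambda x,y:((x-400)*240/315+190,y*240/315+160)
e=[S(onz("scene",c(*q),267)) for q in((641,155),)];print("scene +y end",e,e[0]-56)
g0=cv2.imread("pics/t0.png") if 0 else cv2.imread("pics/top0.png");t=cv2.imread("pics/t7.png")
s0,s7=cv2.imread("pics/scene0.png"),cv2.imread("pics/s7.png")
for n,(y0,y1,x0,x1),a,b in(("other scene",(178,262,215,255),s0,s7),("other top",(165,200,382,450),g0,t),("meter",(275,355,140,205),g0,t),("jar",(183,210,250,272),s0,s7)):
    w=b[y0-4:y1+4,x0-4:x1+4];r=cv2.matchTemplate(w,a[y0:y1,x0:x1],cv2.TM_CCOEFF_NORMED);_,v,_,l=cv2.minMaxLoc(r);print(n,v,np.array(l)-4)
E
```

```text
top handle [np.float64(250.5270002867867), np.float64(135.18746679441918)] 192.85723354060292
scene +y end [np.float64(249.84793832373882)] 193.84793832373882
other scene 0.8928630352020264 [0 0]
other top 0.9748008251190186 [0 0]
meter 0.9855823516845703 [0 0]
jar 0.3138183057308197 [ 0 -3]
```

```bash
python3 -c "
from workcell import *
print(job_done())"
```

```text
the job is handed in; nothing more can be done
None
```

The carrier hangs on the rail by both hooks, within about 2 mm of the tray's centre and with its whole width over it; the other carrier and meter measured unmoved, the jar looked in place but its image check was inconclusive (shadows), the robot is clear, and I handed in at about 17 s, but I viewed 12 pictures against the limit of 10.

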